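# Feed the long bolt through the orienting chute

## Task

Two hex bolts stand on their heads on the bench. Pick up the longer one, lower it head-down into the orange funnel of the orienting chute and let go only once its head is inside the funnel, so that it slides out head first and comes to rest in the open slide against the orange end stop. Leave the shorter bolt standing where it is.

Things in the scene. Friction and masses are not known exactly. Their poses are not given: they have to be found in the camera images.
- long_bolt_mid (a point): centre, half-way up, of the longer of two grey steel hex bolts. 67 mm long, it stands upright on its hex head on the bench: head 21 mm across, 7 mm thick, at the bottom; threaded shank 12.4 mm thick above; this point is 33.5 mm above the underside of the head. Its z axis points from the head to the shank's tip. About 50 g.
- short_bolt_mid (a point): centre of the shorter hex bolt, half-way up (26 mm above the underside of its head). Same look, 52 mm long, also standing on its head. The two bolts may stand in either place.
- funnel_mouth (a point): centre of the square orange funnel's mouth, level with its rim, 213 mm above the bench; chute fixed. Axes: x level towards the outlet, z up. Mouth about 80 x 72 mm inside, narrowing over 28 mm of depth to an upright throat 42 (x) by 34 mm (y). Below, a slippery steel slide falls at 42 degrees towards +x, its floor 104 mm above the bench under the centre: a bolt let go here slides out head first.
- slide_end (a point): where the slide's floor meets the orange end stop, mid-width, 16 mm above the bench, 98 mm from the funnel's centre towards the outlet. Axes: x downhill along the slide (42 degrees below level), y across, z square out of its floor. The open slide is 34 mm wide inside, with side walls 24 mm and a stop 28 mm high.
Not all that is in view belongs to the job. What is meant by the part that bears funnel_mouth is not yellow, and is the larger of those in its own colour.

How it is judged:
On the way:
1. the gripper holds the long bolt head-down with its head inside the funnel's mouth (horizontal distance between long_bolt_mid and funnel_mouth below 0.032 m and z of long_bolt_mid in the frame of funnel_mouth between -0.03 and 0.0335 m and angle between long_bolt_mid's own z axis and vertical below 0.5 rad and contact force between the fingers and long_bolt above 0.5 N), for 0.1 s.
At the end, for the whole second after the job is handed in: The long bolt lies at rest in the open slide between its side walls, within 25 degrees of the slide's direction, its head downhill against the end stop (its centre 20 to 48 mm up the slide from the stop); the short bolt still stands upright within 30 mm of where it was (x of long_bolt_mid in the frame of slide_end between -0.048 and -0.02 m and z of long_bolt_mid in the frame of slide_end between 0 and 0.022 m and y of long_bolt_mid in the frame of slide_end between -0.017 and 0.017 m and angle between the z axis of long_bolt_mid and the x axis of slide_end, either way round below 0.45 rad and angle between long_bolt_mid's own z axis and vertical below 1.4 rad and linear speed of long_bolt below 0.02 m/s and angle between short_bolt_mid's own z axis and vertical below 0.2 rad and distance of short_bolt_mid from where it was at the start of the episode below 0.03 m); the robot touches nothing.
It fails at once if the short bolt is lifted, shoved more than 30 mm or put in the chute (distance of short_bolt_mid from where it was at the start of the episode above 0.03 m).
It also fails if it takes over 32 s, if anything falls off the work surface, if the arm or the gripper's body presses on something with over 40 N, if the wrist force passes 120 N, or if a joint passes its speed limit or range.

## Robot

A 7-joint arm with a two-finger parallel gripper is mounted at the origin on a cart in front of the work surface, level with it; the furniture and walls round the work are solid. World frame = base frame: x ahead of the robot, y to its left, z up, the work surface at z = 0. Lengths are in m, angles in rad, forces in N, time in s.
With the tool pointing down it reaches from about 0.35 to 0.9 m from the base axis. Payload 8.1 kg.
Tool frame: the origin (TCP) lies at the centre of the arm's flange, where the gripper is bolted on; the fingertips stand 178 mm ahead of it and the grasp point (between the pads) lies 159 mm ahead of it; z points along the fingers, y is the line along which they close (so a half turn about z gives the same grasp; the last joint's range is limited). The gripper opens to 92 mm and grips with 3 to 60 N. Pads are 19 mm wide; open, the fingers measure 130 mm over their backs; the gripper's body (75 mm by 190 mm) begins 47 mm behind the grasp point.
Start: joints at [1.231, 0.434, 0.025, 1.573, -0.012, 1.134, -0.075], TCP at [0.147, -0.608, 0.405] pointing down, gripper open.
Joint ranges: [-2.62, 2.62], [-0.44, 2.09], [-1.27, 1.32], [0.08, 2.57], [-1.32, 4.46], [0.12, 2], [-2.74, 2.74]. Speed limits (rad/s): [2.22, 2.22, 3.01, 3.01, 3.14, 3.14, 3.14].

## Interface

Orientations are given as a rotation vector (axis times angle).
In Python, from cell import arm gives the robot as it stands. The module is installed in compiled form; this text tells all that it offers.
- The arm moves only by the shell command python3 -m inch 'ROWS' [FORCE]. ROWS is text: rows parted by semicolons, each of 5 numbers parted by spaces: the shift along the tool's x, y, z in m, then the turn about the tool's z in rad, then the finger opening in m, from 0 to 0.0918. In form: x y z roll fingers; .... A call has 1 to 5 rows; each row is the pose to reach, as a shift and turn from the pose commanded when the call began, along the tool's axes at that moment; what a row does not reach only later rows make up. A row lasts 1/10 s, in which the tool goes at most 50 mm and 8.59 degrees, less where a joint would pass 70% of its speed; a pose out of reach is approached as far as the arm can. A call with a gripper value outside its range is refused whole. The fingers move at their own pace and stop on an object; FORCE is the grip in N (left out, the last holds). Time passes only in rows, so rows that repeat a pose let the fingers close. It gives the time, the measured TCP pose, the force, the opening and the grip force at its end, in the units of the state.
- arm.observe(): the state, without advancing time (a new reading comes with each control period).
- arm.get_image(name): name is "scene" or "top"; returns the picture (480x640x3 uint8, red, green, blue); there is no depth.
- arm.get_calibration(name): a dict with "intrinsics" (3x3 intrinsics, pixels), "distortion" ([k1, k2, p1, p2, k3] as OpenCV has them; the pictures are not rectified), "pose" (4x4, takes a point from camera to world coordinates). Camera axes: x right, y up, looking along -z (the intrinsics and any distortion apply to the point x, -y, -z); pixel columns grow to the right and rows downward; lengths in m; the calibration is good to about 2 mm. A picture is of the moment at which its call begins. get_calibration takes no time and is no camera call.
- arm.sign_off(): hands the job in; it is judged then, once.
Trained networks look in the newest picture that a camera, given by its name, has taken for a name from the list of things; names that differ only in an ending like _2 or _b are one class to them, and where a whole thing is asked for, a point or a joint stands for the part that bears it (a point fixed in the world has none). Each returns a list of dicts, best first, with "conf" (0 to 1); they miss things now and then, are a little off and sometimes report something else, mostly with a low value. They report only what shows in the picture. A call takes as long as a camera call. They do not tell look-alikes from the thing itself.
- arm.look_for(camera, query): "point" ([row, column] in pixels, amid what is visible of it).
- arm.silhouettes(camera, query): "region" (480x640 bool, what is visible of it) and "point" ([row, column] in pixels, amid what is visible of it).
- arm.place_of(camera, query): "point" ([row, column] in pixels: a listed point, or the origin of a listed thing).
The state is a dict: "clock": time; "joints": joint angles; "dq": joint speeds; "joint_efforts": joint torques, N m; "position": TCP position; "ee_rot": TCP orientation; "force": force on the tool from outside, world axes, zero at the start; "ft_torque": the same for the moment, N m; "width": opening from 0.0 (shut) to 1.0 (fully open); "gripper_force": force on a finger pad.
Only numpy, scipy, OpenCV 4.12 (cv2) and the standard library are available. Lean on these libraries where they do the work, as an engineer would, in place of code of your own. Each camera call takes 0.05 s, during which the arm holds its last target. There are 200 camera calls.

## Working session

There is one attempt and no reset: what is moved stays moved. The work goes in short steps, Python scripts to look and compute and a shell command to move; the robot and the scene stay as the last step left them, time stands still between calls to the robot, and variables do not carry over. Pictures are saved under pics/ and viewed, at most 10 in all, crops included, and the job is handed in when it is done.

```bash
mkdir -p pics; python3 - <<'E'
from cell import arm
import cv2,numpy as np
for c in("scene","top"):
    im=arm.get_image(c); cv2.imwrite(f"pics/{c}0.png",im[:,:,::-1])
    k=arm.get_calibration(c); print(c,np.round(k["pose"],3).tolist(),np.round(k["intrinsics"],1).tolist(),k["distortion"])
    for q in("long_bolt_mid","short_bolt_mid","funnel_mouth","slide_end"):
        print(q,[(np.round(d["point"]).tolist(),round(d["conf"],2)) for d in arm.place_of(c,q)])
s=arm.observe();print(s)
E
```

```text
scene [[0.577, 0.503, -0.644, -0.036], [-0.817, 0.338, -0.468, -0.408], [-0.018, 0.796, 0.606, 0.66], [0.0, 0.0, 0.0, 1.0]] [[483.0, 0.0, 319.3], [0.0, 483.0, 238.3], [0.0, 0.0, 1.0]] [0.04011146 0.         0.         0.         0.        ]
long_bolt_mid [([344.0, 400.0], 0.54)]
short_bolt_mid []
funnel_mouth [([187.0, 230.0], 0.96), ([274.0, 307.0], 0.84), ([171.0, 294.0], 0.67)]
slide_end [([300.0, 249.0], 0.86), ([244.0, 317.0], 0.62), ([417.0, 320.0], 0.59)]
top [[0.026, 0.981, -0.192, 0.338], [-1.0, 0.026, -0.001, -0.001], [0.004, 0.192, 0.981, 1.039], [0.0, 0.0, 0.0, 1.0]] [[481.8, 0.0, 312.1], [0.0, 481.8, 242.2], [0.0, 0.0, 1.0]] [-0.12659402  0.          0.          0.          0.        ]
long_bolt_mid [([276.0, 404.0], 0.46)]
short_bolt_mid [([252.0, 337.0], 0.5)]
funnel_mouth [([252.0, 217.0], 0.84), ([163.0, 233.0], 0.76), ([323.0, 365.0], 0.64)]
slide_end [([295.0, 268.0], 0.91), ([196.0, 271.0], 0.8), ([359.0, 387.0], 0.77)]
{'clock': 0.5, 'joints': array([ 1.23137299,  0.4345148 ,  0.02500386,  1.57326173, -0.0115815 ,
        1.13398765, -0.07511154]), 'dq': array([-7.69350143e-05,  2.67487317e-04, -1.00243811e-03,  1.54983175e-04,
       -6.57610255e-04,  2.09736239e-03, -1.22443569e-03]), 'joint_efforts': array([-7.33424058e-04, -6.67140198e+01,  9.82779264e-01, -3.14571619e+01,
       -6.07790030e-02,  3.38787271e-02, -1.11446238e-05]), 'position': array([ 0.14660095, -0.60755102,  0.40470877]), 'ee_rot': array([-3.11959125e+00, -3.70985484e-01,  5.58594346e-05]), 'force': array([ 0.15611745, -0.71366819,  0.25528543]), 'ft_torque': array([ 0.0253261 ,  0.02686959, -0.03017139]), 'gripper_force': 0.0, 'width': 1.0029319551840163}
```

View pics/scene0.png

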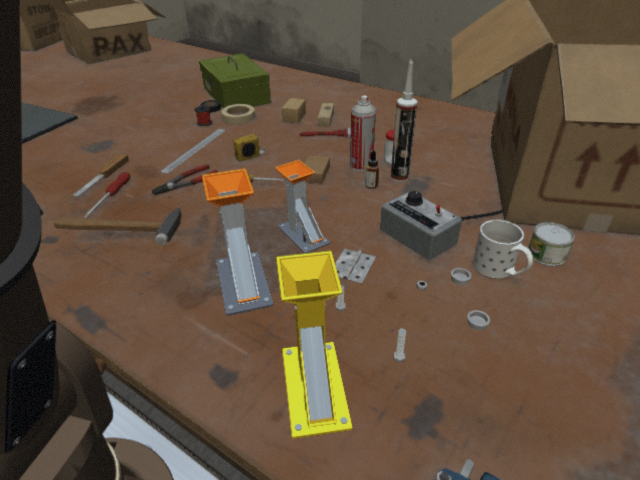

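View pics/top0.png

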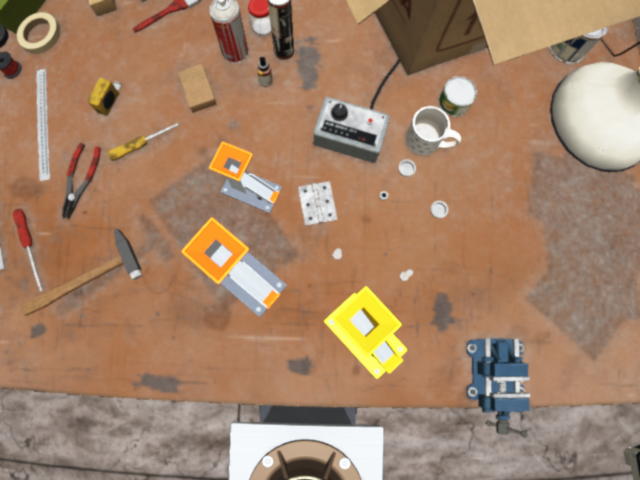

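The larger orange funnel is at scene (187,230) / top (252,217). The bolts are at top (253,337) and (275,406), and at scene (290,341), partly hidden, and (345,401). Next I triangulate these and compare the bolt heights.

```bash
cat >h.py <<'E'
from cell import arm
import cv2,numpy as np
from scipy.spatial.transform import Rotation as R
K={c:arm.get_calibration(c) for c in("scene","top")}
F=np.diag([1.,-1,-1])
def ray(c,rc):
    k=K[c];u=cv2.undistortPoints(np.array([[[rc[1],rc[0]]]],float),k["intrinsics"],k["distortion"])[0,0]
    P=k["pose"];d=P[:3,:3]@F@np.array([u[0],u[1],1]);return P[:3,3],d/np.linalg.norm(d)
def atz(c,rc,z):
    o,d=ray(c,rc);return o+d*(z-o[2])/d[2]
def tri(a,b):
    A=np.zeros((3,3));y=np.zeros(3);L=[ray("scene",a),ray("top",b)]
    for o,d in L:
        M=np.eye(3)-np.outer(d,d);A+=M;y+=M@o
    p=np.linalg.solve(A,y);return p,[np.linalg.norm(np.cross(p-o,d)) for o,d in L]
def proj(c,p):
    k=K[c];P=k["pose"];q=F@P[:3,:3].T@(np.array(p)-P[:3,3])
    return cv2.projectPoints(q.reshape(1,3),np.zeros(3),np.zeros(3),k["intrinsics"],k["distortion"])[0][0,0][::-1]
E
python3 - <<'E'
from h import *
f,e=tri((187,230),(252,217));print("funnel",f,e, atz("top",(252,217),.213),atz("scene",(187,230),.213))
s,e=tri((300,249),(295,268));print("slide",s,e,atz("top",(295,268),.016),atz("scene",(300,249),.016))
d=s-f;print("dist",np.hypot(*d[:2]),"yaw",np.arctan2(d[1],d[0]))
for c in("scene","top"):
  for q in("long_bolt_mid","short_bolt_mid"):
    for d in arm.silhouettes(c,q):
      r=d["region"];ys,xs=np.nonzero(r);
      print(c,q,round(d["conf"],2),np.round(d["point"]),len(ys),ys.min(),ys.max(),xs.min(),xs.max())
a=cv2.imread("pics/scene0.png")[260:380,310:430];b=cv2.imread("pics/top0.png")[235:295,320:420]
cv2.imwrite("pics/crop1.png",np.hstack([cv2.resize(a,(400,400),interpolation=2),cv2.resize(b,(400,240),interpolation=2).copy() if 0 else cv2.copyMakeBorder(cv2.resize(b,(400,240),interpolation=2),0,160,0,0,0)]))
E
```

```text
funnel [0.48015237 0.1660101  0.20597131] [np.float64(0.0018480268159625154), np.float64(0.0018480268159624994)] [0.47760574 0.16584606 0.213     ] [0.47347912 0.15585807 0.213     ]
slide [0.42130556 0.09185723 0.01062176] [np.float64(0.0006057787740303527), np.float64(0.0006057787740304209)] [0.42131581 0.090968   0.016     ] [0.41707436 0.08811698 0.016     ]
dist 0.09466569708282546 yaw -2.241615052036685
scene long_bolt_mid 0.51 [347. 400.] 278 329 361 393 405
scene short_bolt_mid 0.41 [305. 340.] 92 296 310 336 344
top long_bolt_mid 0.51 [277. 408.] 81 270 279 400 412
top short_bolt_mid 0.6 [251. 337.] 62 249 258 334 341
```

View pics/crop1.png

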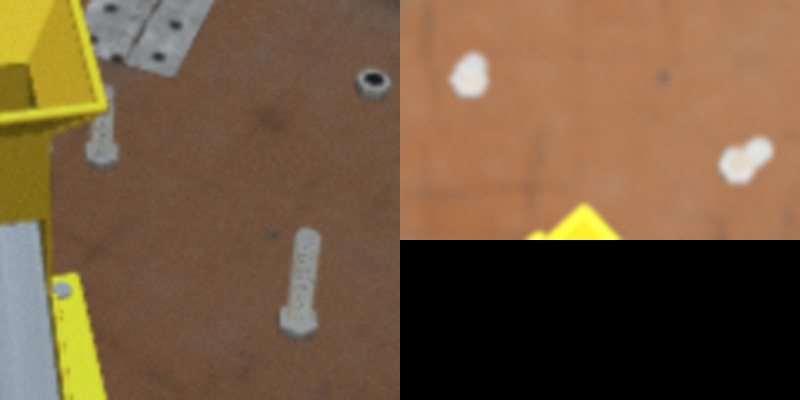

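```bash
python3 - <<'E'
from h import *
for n,h,t,sb,st in(("A",(275.7,404.5),(272.5,410),(360.5,399.4),(329.3,402.7)),("B",(254.5,337),(250.5,338.3),(309.8,340.3),(286.4,342))):
    b=atz("top",h,.007);bs=atz("scene",(sb[0]-3,sb[1]),.004);print(n,b,bs)
    for L in(.052,.067):
        print(L,"top tip",proj("top",[b[0],b[1],L]),t,"scene tip",proj("scene",[bs[0],bs[1],L]),st, atz("top",t,L),atz("scene",st,L))
s=arm.observe();M=R.from_rotvec(s["ee_rot"]).as_matrix();print(M,s["clock"])
E
```

```text
A [ 0.47120253 -0.20167426  0.007     ] [ 0.46573978 -0.20477608  0.004     ]
0.052 top tip [273.01963116 408.6636779 ] (272.5, 410) scene tip [338.30165406 401.77320264] (329.3, 402.7) [ 0.4723549 -0.2044889  0.052    ] [ 0.48384706 -0.19709311  0.052     ]
0.067 top tip [272.07269805 410.13368615] (272.5, 410) scene tip [332.0155945  402.55284995] (329.3, 402.7) [ 0.47031535 -0.20138916  0.067     ] [ 0.47102087 -0.2023099   0.067     ]
B [ 0.51397778 -0.05443522  0.007     ] [ 0.50886546 -0.05787026  0.004     ]
0.052 top tip [250.89808066 338.18881611] (250.5, 338.3) scene tip [288.12437552 340.50826662] (286.4, 342) [ 0.51482534 -0.05465346  0.052     ] [ 0.51424312 -0.05761626  0.052     ]
0.067 top tip [249.62581587 338.60861946] (250.5, 338.3) scene tip [282.0375322  340.57670553] (286.4, 342) [ 0.51214038 -0.0538307   0.067     ] [ 0.50066673 -0.06627549  0.067     ]
[[ 9.72108682e-01  2.34530830e-01  2.42335150e-05]
 [ 2.34530831e-01 -9.72108680e-01 -6.37720728e-05]
 [ 8.60109312e-06  6.76768920e-05 -9.99999998e-01]] 0.7
```

A's scene tip fits 67 mm, so A is the long bolt, at about (0.470, -0.202). B fits 52 mm. The larger orange funnel is at about (0.479, 0.166). Moving above A now.

```bash
python3 -m inch '0.41 -0.319 0 0 0.0918;0.41 -0.319 0 0 0.0918;0.41 -0.319 0 0 0.0918;0.41 -0.319 0 0 0.0918;0.41 -0.319 0 0 0.0918' 20; python3 - <<'E'
from h import *
s=arm.observe();M=R.from_rotvec(s["ee_rot"]).as_matrix();print(s["position"],s["joints"],M.T@(np.array([.47,-.202,.405])-s["position"]))
E
```

```text
clock: 1.2
position: [0.3033, -0.4103, 0.405]
ee_rot: [3.119, 0.371, 0.001]
force: [0.7, -0.1, -0.6]
width: 1.0
gripper_force: 0.0
[ 0.30329287 -0.41033493  0.4049785 ] [ 0.89112588  0.2530108  -0.07604297  1.84327099  0.02208385  1.04542156
 -0.52784905] [ 2.10882522e-01 -1.63472535e-01 -7.09270099e-05]
```

```bash
python3 -m inch '0.211 -0.163 0 0.9 0.0918;0.211 -0.163 0 0.9 0.0918;0.211 -0.163 0 0.9 0.0918;0.211 -0.163 0 0.9 0.0918;0.211 -0.163 0 0.9 0.0918'; python3 - <<'E'
from h import *
s=arm.observe();M=R.from_rotvec(s["ee_rot"]).as_matrix();print(s["position"],s["joints"],M.T@(np.array([.47,-.202,.405])-s["position"]),np.arctan2(M[1,1],M[0,1]))
E
```

```text
clock: 1.7
position: [0.4407, -0.2403, 0.405]
ee_rot: [3.07, -0.663, 0.001]
force: [-0.3, -0.9, -0.5]
width: 0.997
gripper_force: 0.0
[ 0.44074697 -0.24029588  0.40504491] [ 0.47352213  0.24086481 -0.09877897  1.85999857  0.0274866   1.04126514
 -1.63249049] [ 1.08415362e-02 -4.69550283e-02  4.57999813e-05] -1.996198573148877
```

```bash
python3 -m inch '0.011 -0.047 0 0.24 0.0918;0.011 -0.047 0 0.24 0.0918;0.011 -0.047 0.05 0.24 0.0918;0.011 -0.047 0.1 0.24 0.0918;0.011 -0.047 0.105 0.24 0.0918'; python3 - <<'E'
from h import *
s=arm.observe();M=R.from_rotvec(s["ee_rot"]).as_matrix();print(s["position"],s["joints"],M.T@(np.array([.47,-.202,.405])-s["position"]),np.arctan2(M[1,1],M[0,1]))
t=s["position"]+M[:,2]*.178; print(t)
im=arm.get_image("scene")[:,:,::-1];g=proj("scene",t);print("tip centre",g,"bolt tip below",proj("scene",[.47,-.202,.067]))
r,c=[int(v) for v in g]
a=im[max(r-120,0):r+120,c-160:c+160];b=arm.get_image("top")[200:360,320:533,::-1]
cv2.imwrite("pics/c2.png",np.hstack([cv2.resize(a,(400,400)),cv2.resize(b,(400,400))]))
E
```

```text
clock: 2.2
position: [0.467, -0.2025, 0.2953]
ee_rot: [2.972, -1.017, -0.014]
force: [-2.0, -0.2, 0.8]
width: 1.001
gripper_force: 0.0
[ 0.46704459 -0.20247885  0.29528331] [ 0.36922293  0.38124618 -0.08422262  1.9734982   0.04345151  0.79743809
 -1.96966752] [ 0.00112429 -0.00185984 -0.10973602] -2.230036870168272
[ 0.46554    -0.20198798  0.11729034]
tip centre [309.18930174 403.6229743 ] bolt tip below [329.61292683 402.23251903]
```

View pics/c2.png

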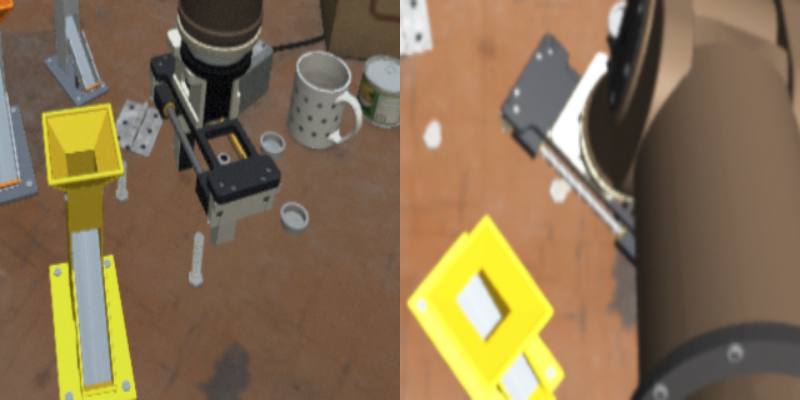

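The fingers straddle the bolt: it sits at crop (198,235), and the fingertip midpoint is about (203,198) above it. Descending and gripping.

```bash
python3 -m inch '0.001 -0.001 0.03 0 0.0918;0.001 -0.001 0.06 0 0.0918;0.001 -0.001 0.084 0 0.0918;0.001 -0.001 0.084 0 0.0918;0.001 -0.001 0.084 0 0.0918' 25;  python3 -m inch '0 0 0 0 0.04;0 0 0 0 0.015;0 0 0 0 0.0;0 0 0 0 0.0;0 0 0 0 0.0' 25;python3 -m inch '0 0 0 0 0.0;0 0 0 0 0.0;0 0 0 0 0.0;0 0 0 0 0.0;0 0 0 0 0.0' 25
```

```text
clock: 2.8
position: [0.4716, -0.2036, 0.2178]
ee_rot: [2.972, -1.018, 0.004]
force: [0.2, -0.8, 0.4]
width: 1.0
gripper_force: 0.0
clock: 3.3
position: [0.4706, -0.2032, 0.216]
ee_rot: [2.972, -1.018, 0.0]
force: [0.7, 1.2, 0.1]
width: 0.613
gripper_force: 0.0
clock: 3.8
position: [0.4705, -0.2032, 0.2157]
ee_rot: [2.972, -1.018, -0.0]
force: [0.5, 1.3, 0.4]
width: 0.176
gripper_force: 0.0
```

```bash
python3 -m inch '0 0 0 0 0.0;0 0 0 0 0.0;0 0 0 0 0.0;0 0 0 0 0.0' 25; python3 -m inch '0 0 -0.03 0 0;0 0 -0.08 0 0;0 0 -0.13 0 0;0 0 -0.18 0 0;0 0 -0.23 0 0'; python3 -m inch '0 0 -0.02 0 0;0 0 -0.02 0 0;0 0 -0.02 0 0'; python3 - <<'E'
from h import *
s=arm.observe();M=R.from_rotvec(s["ee_rot"]).as_matrix();print(s["position"],s["joints"],s["width"]*.0918)
g=s["position"]+M[:,2]*.159;print(g,"tip/bottom",proj("scene",g+[0,0,.01]),proj("scene",g+[0,0,-.0567]))
im=arm.get_image("scene")[:,:,::-1]
arm.get_image("top")
for d in arm.silhouettes("top","funnel_mouth"): print("top",d["conf"],d["point"])
r,c=[int(v) for v in proj("scene",g)]
print(r,c);r=max(r,120)
cv2.imwrite("pics/c3.png",cv2.resize(im[r-120:r+120,c-160:c+160],(640,480)))
for e in(.09,): print("to funnel tool",M.T@(np.array([.479,.166,s["position"][2]])-s["position"]))
E
```

```text
clock: 4.2
position: [0.4705, -0.2031, 0.2157]
ee_rot: [2.972, -1.018, -0.0]
force: [-0.3, -0.2, -0.5]
width: 0.124
gripper_force: 25.0
clock: 4.7
position: [0.4699, -0.2029, 0.448]
ee_rot: [2.972, -1.018, 0.0]
force: [0.9, -1.0, -0.7]
width: 0.13
gripper_force: 25.0
clock: 5.0
position: [0.4703, -0.203, 0.4654]
ee_rot: [2.972, -1.018, 0.0]
force: [-0.2, -0.1, -0.9]
width: 0.127
gripper_force: 25.0
[ 0.47027839 -0.20302568  0.46542628] [ 0.37197395  0.20821144 -0.08340647  1.74560567  0.01863454  1.18849237
 -1.94710083] 0.011675873341628108
[ 0.4702824  -0.20303805  0.30642628] tip/bottom [199.17676648 419.41032416] [239.84935229 414.20629966]
top 0.94 [329.5, 368.7]
top 0.78 [179.7, 242.5]
top 0.47 [280.8, 248.3]
205 418
to funnel tool [-2.19280836e-01 -2.96937594e-01 -2.84766714e-05]
```

View pics/c3.png

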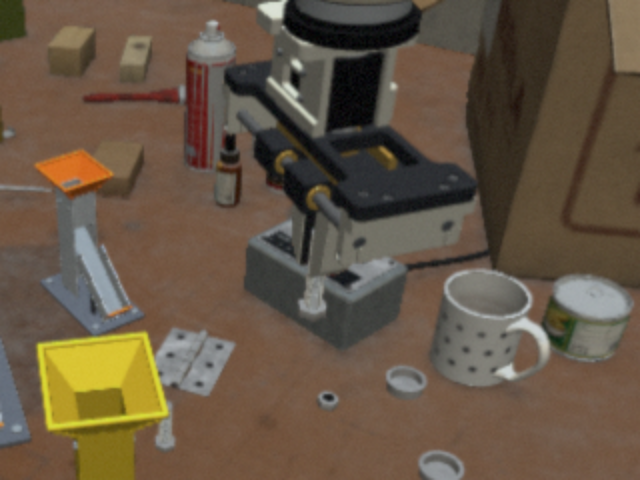

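The bolt is held upright, head down; its underside shows at crop (312,312), where I expected it. Carrying it to the funnel while I refine the funnel's centre from the first pictures.

```bash
python3 -m inch '-0.219 -0.297 0 0 0;-0.219 -0.297 0 0 0;-0.219 -0.297 0 0 0;-0.219 -0.297 0 0 0;-0.219 -0.297 0 0 0'; python3 - <<'E'
from h import *
s=arm.observe();M=R.from_rotvec(s["ee_rot"]).as_matrix();print(s["position"],s["joints"])
print("togo",M.T@(np.array([.479,.166,.465])-s["position"]))
for c,(r,k) in(("top",(252,217)),("scene",(187,230))):
    im=cv2.imread(f"pics/{c}0.png");h=cv2.cvtColor(im,cv2.COLOR_BGR2HSV)
    m=cv2.inRange(h,(5,150,120),(19,255,255));n,l,st,ce=cv2.connectedComponentsWithStats(m)
    i=min(range(1,n),key=lambda j:np.hypot(ce[j][0]-k,ce[j][1]-r)+1e3*(st[j][4]<150))
    p=np.argwhere(l==i)[:,::-1].astype(np.int32);hull=cv2.convexHull(p)
    q=cv2.approxPolyDP(hull,.05*cv2.arcLength(hull,True),True)[:,0]
    W=np.array([atz(c,(v[1],v[0]),.213) for v in q]);print(c,q.tolist(),np.round(W,3).tolist())
    if c=="top": 
        b=cv2.boxPoints(cv2.minAreaRect(hull));W=np.array([atz(c,(v[1],v[0]),.213) for v in b]);print(W.round(3).tolist(),W.mean(0))
E
```

```text
clock: 5.65
position: [0.4761, 0.0486, 0.4646]
ee_rot: [2.971, -1.018, -0.003]
force: [1.1, 0.5, -1.1]
width: 0.128
gripper_force: 25.0
[0.47609438 0.04858778 0.46463304] [ 0.02077762  0.16572104 -0.27078921  1.80567354  0.04759154  1.17835338
 -2.49560434]
togo [-0.06969606 -0.09453307 -0.00040498]
top [[244, 248], [218, 279], [185, 251], [211, 221]] [[0.486, 0.119, 0.213], [0.43, 0.161, 0.213], [0.478, 0.223, 0.213], [0.533, 0.18, 0.213]]
[[0.477, 0.225, 0.213], [0.536, 0.18, 0.213], [0.485, 0.117, 0.213], [0.428, 0.162, 0.213]] [0.48143898 0.17074236 0.213     ]
scene [[253, 193], [207, 200], [202, 175], [244, 168]] [[0.481, 0.108, 0.213], [0.42, 0.159, 0.213], [0.476, 0.229, 0.213], [0.539, 0.182, 0.213]]
```

```bash
python3 -m inch '-0.071 -0.098 0 -1.57 0;-0.071 -0.098 0 -1.57 0;-0.071 -0.098 0 -1.57 0;-0.071 -0.098 0 -1.57 0;-0.071 -0.098 0 -1.57 0'; python3 - <<'E'
from h import *
s=arm.observe();M=R.from_rotvec(s["ee_rot"]).as_matrix();print(s["position"],s["joints"][6])
print("togo",M.T@(np.array([.480,.170,.465])-s["position"]),"roll to go",(np.arctan2(M[1,1],M[0,1])+2.22-np.pi/2))
E
```

```text
clock: 6.15
position: [0.4803, 0.1688, 0.4642]
ee_rot: [3.137, 0.155, -0.004]
force: [-0.3, -0.6, 0.5]
width: 0.127
gripper_force: 25.0
[0.48027383 0.1687942  0.46418134] -2.0258259202910356
togo [-0.0001557  -0.00122679 -0.00081846] roll to go -0.8226614232363707
```

```bash
python3 -m inch '0 0 0 -0.82 0;0 0 0 -0.82 0;0 0 0 -0.82 0;0 0 0 -0.82 0;0 0 0 -0.82 0'; python3 -m inch '0 0 0 -0.1 0;0 0 0 -0.1 0;0 0 0 -0.1 0'; python3 - <<'E'
from h import *
s=arm.observe();M=R.from_rotvec(s["ee_rot"]).as_matrix();print(s["position"],s["joints"][6])
print("togo",M.T@(np.array([.480,.170,.465])-s["position"]),"roll to go",(np.arctan2(M[1,1],M[0,1])+2.22-np.pi/2))
g=s["position"]+M[:,2]*.159;print("bolt bottom px",proj("scene",g-[0,0,.0567]),"funnel",proj("scene",[.48,.17,.213]))
im=arm.get_image("scene")[70:270,130:397,::-1];cv2.imwrite("pics/c4.png",cv2.resize(im,(801//1-1,600)))
E
```

```text
clock: 6.65
position: [0.4805, 0.1675, 0.4643]
ee_rot: [-2.864, -1.29, 0.004]
force: [-0.5, -0.0, -1.1]
width: 0.129
gripper_force: 25.0
clock: 6.95
position: [0.4806, 0.1675, 0.4648]
ee_rot: [-2.803, -1.418, 0.002]
force: [0.0, 0.4, 0.2]
width: 0.127
gripper_force: 25.0
[0.48057053 0.16754433 0.46484544] -1.2236315604344765
togo [ 0.00164074 -0.00191412 -0.00015432] roll to go 0.015438031031788757
bolt bottom px [165.67413755 225.13751547] funnel [183.16151193 226.77289398]
```

View pics/c4.png

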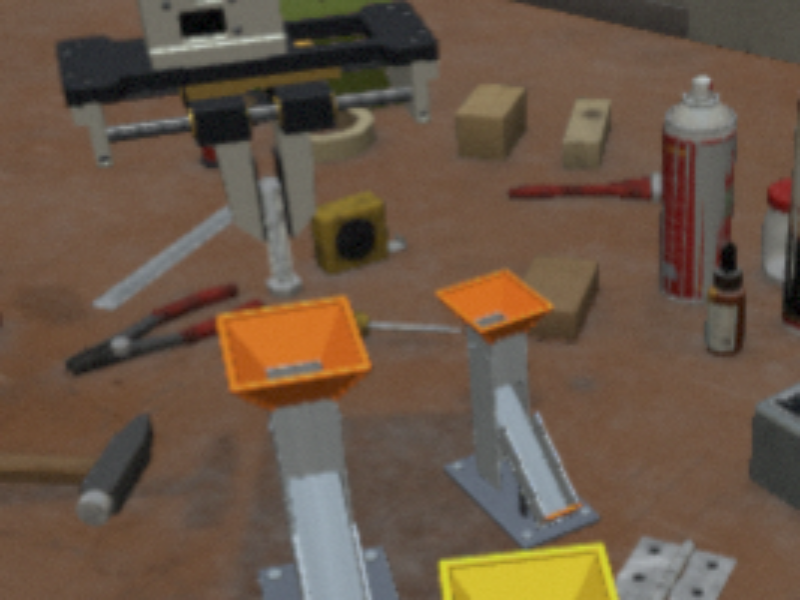

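The bolt hangs directly over the larger orange funnel: its head is at crop (283,288), with the mouth centre at (290,339). Lowering.

```bash
python3 -m inch '0.0016 -0.002 0.02 0 0;0.0016 -0.002 0.04 0 0;0.0016 -0.002 0.06 0 0;0.0016 -0.002 0.073 0 0;0.0016 -0.002 0.073 0 0'; python3 -m inch '0 0 0 0 0;0 0 0 0 0;0 0 0 0 0'; python3 - <<'E'
from h import *
s=arm.observe();print(s["position"])
im=arm.get_image("scene")[70:270,130:397,::-1];cv2.imwrite("pics/c5.png",cv2.resize(im,(800,600)))
E
```

```text
clock: 7.5
position: [0.4795, 0.1699, 0.3911]
ee_rot: [-2.801, -1.422, 0.005]
force: [-0.3, -0.9, -0.7]
width: 0.123
gripper_force: 25.0
clock: 7.8
position: [0.4802, 0.1704, 0.3936]
ee_rot: [2.801, 1.423, 0.002]
force: [0.4, -0.5, -0.6]
width: 0.127
gripper_force: 25.0
[0.4801536  0.17038353 0.39359411]
```

View pics/c5.png

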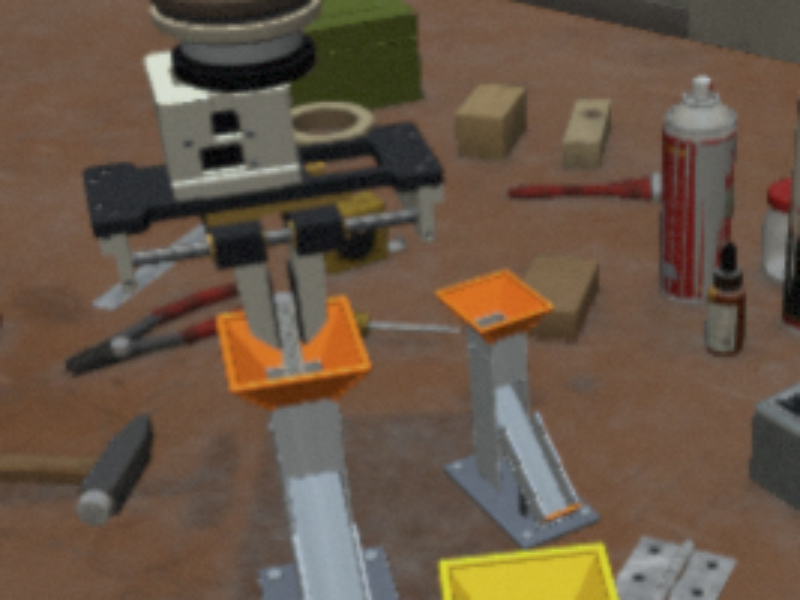

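The head is down in the funnel, over the throat opening at crop (293,370), with no contact force. Releasing.

```bash
python3 -m inch '0 0 0 0 0.03;0 0 0 0 0.03;0 0 0 0 0.03;0 0 0 0 0.03;0 0 0 0 0.03'; python3 -m inch '0 0 -0.04 0 0.03;0 0 -0.09 0 0.03;0 0 -0.12 0 0.03;0 0 -0.12 0 0.03;0 0 -0.12 0 0.03'; python3 - <<'E'
from h import *
im=arm.get_image("scene")[120:320,130:397,::-1];cv2.imwrite("pics/c6.png",cv2.resize(im,(800,600)))
for d in arm.place_of("scene","long_bolt_mid"):print(d)
E
```

```text
clock: 8.35
position: [0.4799, 0.1702, 0.3927]
ee_rot: [2.801, 1.423, 0.0]
force: [-0.2, 0.1, 0.8]
width: 0.324
gripper_force: 0.0
clock: 8.85
position: [0.4799, 0.1702, 0.513]
ee_rot: [2.801, 1.423, 0.002]
force: [1.0, 0.5, -0.3]
width: 0.325
gripper_force: 0.0
{'point': [280.5, 244.2], 'conf': 0.73}
```

View pics/c6.png

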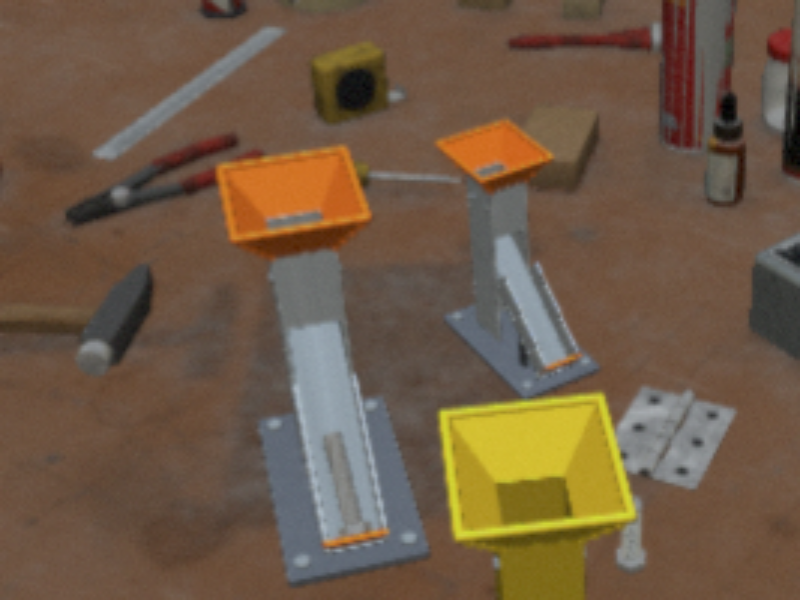

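The long bolt lies in the slide with its head against the stop (crop (350,530), tip at (333,435)). The short bolt still stands at crop (630,535), and the gripper is clear.

```bash
python3 -m inch '0 0 0 0 0.03;0 0 0 0 0.03;0 0 0 0 0.03;0 0 0 0 0.03;0 0 0 0 0.03'; python3 -c "
from cell import arm
print(arm.sign_off())"
```

```text
clock: 9.45
position: [0.4799, 0.1702, 0.5126]
ee_rot: [-2.801, -1.423, 0.0]
force: [0.5, -0.5, -0.2]
width: 0.329
gripper_force: 0.0
the job is handed in; nothing more can be done
None
```

The job is handed in at 9.45 s: in the last picture the long bolt lay in the open slide with its head against the orange end stop, and the short bolt still stood where it was; sign-off returned no verdict.

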